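# Unlatch the slide scanner and take out the slide cassette

## Robot

A 6-joint arm with a two-finger parallel gripper is mounted at the origin on the work surface. World frame = base frame: x ahead of the robot, y to its left, z up, the work surface at z = 0. Lengths are in m, angles in rad, forces in N, time in s.
With the tool pointing down it reaches from about 0.35 to 0.775 m from the base axis. Payload 5.5 kg.
Tool frame: the origin (TCP) lies on the centre line of the jaws, within the pads' length; the fingertips stand 17 mm ahead of it and the grasp point (between the pads) lies 2 mm behind it; z points along the fingers, y is the direction in which the jaws open and shut (so a half turn about z gives the same grasp; the last joint's range is limited). The gripper opens to 85 mm and grips with 20 to 120 N. Pads are 22 mm wide; open, the fingers measure 114 mm over their backs; the gripper's body (76 mm by 85 mm) begins 54 mm behind the grasp point. The pads swing forward as they close: fully open they stand 13 mm farther back than shut.
Start: joints at [1.021, 0.313, 0.046, 1.304, 0, 1.431], TCP at [0.229, 0.527, 0.248] pointing down, gripper open.
Joint ranges: [-2.76, 2.76], [-0.86, 1.69], [-1.03, 1.26], [-2.2, 2.34], [-1.47, 1.5], [-3.14, 3.14]. Speed limits (rad/s): [2.57, 2.57, 3.14, 3.14, 3.14, 3.14].

## Interface

Orientations are given as a unit quaternion [w, x, y, z].
In Python, from workcell import env gives the robot as it stands.
- The arm moves only by the tool servo_tool, never from a script. Its argument "increments" is a list of rows, each an object of numbers: "claw": the closure, from 0 (fully open) to 1 (shut); "x", "y", "z": the shift along the world's x, y, z in units of 25 mm (1.0 is 25 mm); "ax", "ay", "az": the turn, a rotation vector about the world's x, y, z in units of 8 degrees (1.0 is 8 degrees). A call has 1 to 5 rows; each row shifts and turns the commanded pose from where the row before left it; what a row does not reach is not made up. A row lasts 1/10 s, in which the tool goes at most 50 mm and 8.59 degrees, less where a joint would pass 70% of its speed; a pose out of reach is approached as far as the arm can. A call is refused whole if a number of a shift passes 1 or a number of a turn 1, either way. A call with a gripper value outside its range is refused whole. The fingers move at their own pace and stop on an object; "newtons" is the grip in N (left out, the last holds). Time passes only in rows, so rows that do not move let the fingers close. It gives the time, the measured TCP pose, the force and the opening at its end, in the units of the state.
- env.get_state(): the state, without advancing time (a new reading comes with each control period).
- env.read_camera(name): name is "side" or "top" or "wrist"; returns the picture (400x640x3 uint8, red, green, blue); there is no depth.
- env.calibration(name): a dict with "K" (3x3 intrinsics, pixels), "world_to_cam" (4x4, takes a point from world to camera coordinates). Camera axes: x right, y down, z forward; pixel columns grow to the right and rows downward; lengths in m; the calibration is good to about 2 mm. A picture is of the moment at which its call begins: read the wrist's pose just before it. calibration takes no time and is no camera call; for the wrist camera it gives the pose at the moment of the call.
- env.hand_in(): hands the job in, once; it reports no verdict.
The state is a dict: "clock": time; "joint_pos": joint angles; "qvel": joint speeds; "tau": joint torques, N m; "tcp_pos": TCP position; "orientation": TCP orientation; "wrist_force": force on the tool from outside, world axes, zero at the start; "ft_torque": the same for the moment, N m; "finger_gap": finger opening in m.
Only numpy, scipy, OpenCV 4.12 (cv2) and the standard library are available. Lean on these libraries where they do the work, as an engineer would, in place of code of your own. Each camera call takes 0.05 s, during which the arm holds its last target.

## Task

The scan is finished: lift the orange paddle handle to release the slide scanner's latched lid, and swing the lid up until it stands open by itself. Then take the blue slide cassette out by its grip fin and set it down gently, upright, in the middle of the green mat. Leave the lid standing open and do not disturb the oil bottle, the beaker or the wooden slide box.

Things in the scene. Friction and masses are not known exactly. Their poses are not given: they have to be found in the camera images.
- scanner: White slide scanner, a fixed open-topped box 200 (x) x 240 (y) x 110 mm high with 12 mm walls, closed by a grey lid. Origin: centre of its underside on the bench; x points from its front (paddle side, towards the robot) to its back (hinge side), z up. Its bay floor is 30 mm above the bench.
- lid (a joint): Angle of the grey lid (200 x 240 x 8 mm) about its hinge at the scanner's top back edge: 0 shut, 1.75 rad fully open at its stop, a little past upright. Stiff by friction, it stays at any angle where it is left; moving it takes 5 N upward at the front edge when nearly shut, 3 to 5 N square to the lid when further open. While latched it moves less than 0.01 rad.
- lid_hinge (a point): Centre of the lid's hinge line, at the scanner's top back edge, 110.5 mm above the bench. Its axes turn with the lid: y along the hinge (the same as the scanner's y), x from the lid's front to its hinge.
- lid_edge (a point): Middle of the lid's front edge at its underside, 200 mm from the hinge line; moves with the lid, axes as lid_hinge. With the lid ajar the edge can be pushed up and back from in front and below with closed fingers.
- paddle_pivot (a point): Middle of the paddle's pivot axis on the lid, parallel to the lid's hinge, 100 mm in front of it and 16 mm above the lid's underside; moves and turns with the lid.
- paddle (a joint): Angle of the orange paddle relative to the lid: 0 lying down, 0.75 rad at its stop. A spring resists with 1 to 4 N at the bar and lays it down when let go. Lifting its front draws back a hidden pawl that locks the lid; the pawl lets go somewhere between 0.2 and 0.7 rad, differently each time. With the paddle at its stop, pulling the bar further up swings the lid.
- paddle_bar (a point): Centre of the paddle's grip bar: round, 12 mm thick, 94 mm long along the scanner's y, on two side arms. Shut, it is 80 mm in front of and 20 mm above the paddle's pivot, 28 mm above the lid's top face and 20 mm behind the lid's front edge. The space under it and 40 mm behind it is free (84 mm between the arms), so fingers opened 45 mm can straddle it; it turns in the fingers.
- cassette: Loose blue slide cassette, about 0.25 kg: base 75 (x) x 110 (y) x 22 mm high, with an upright grip fin in its middle, 12 mm thick (x) and 55 mm long (y), its top 67 mm above the underside. Origin: centre of the underside. It lies loose on the scanner's bay floor, its fin top 13 mm below the rim.
- mat: Green mat with a white border line, fixed on the bench, 200 (x) x 170 (y) x 3 mm thick. Origin: centre of its underside.
- oil: Bystander: amber oil bottle, 44 mm diameter, 85 mm tall; origin centre of its underside.
- beaker: Bystander: glass beaker, 76 mm diameter, 90 mm tall; origin centre of its underside.
- slidebox: Bystander: wooden slide box 85 x 100 x 35 mm; origin centre of its underside.

How it is judged:
On the way, in this order (a step that is already met when the one before it is completed fails the run):
1. the paddle is lifted by at least 0.2 rad (value of joint paddle above 0.2 rad), for 0.05 s.
2. the lid is swung open past 1.4 rad (value of joint lid above 1.4 rad), for 0.2 s.
3. the cassette is lifted out, its underside above the scanner's rim (z of cassette in the frame of scanner above 0.112 m and value of joint lid above 1.3 rad), for 0.1 s.
At the end, for the whole second after the job is handed in: The lid stands open at more than 1.3 rad with the paddle laid back down (under 0.15 rad); the cassette stands upright (within 0.1 rad) and at rest on the mat, its centre within 30 mm of the mat's centre along each of the mat's axes; nothing is held (value of joint lid above 1.3 rad and x of cassette in the frame of mat between -0.03 and 0.03 m and y of cassette in the frame of mat between -0.03 and 0.03 m and z of cassette in the frame of mat below 0.008 m and angle between cassette's own z axis and vertical below 0.1 rad and linear speed of cassette below 0.02 m/s and value of joint paddle below 0.15 rad and contact force between the fingers and cassette below 0.1 N); the robot touches nothing.
It fails at once if the oil is moved by more than 25 mm or tipped (distance of oil from where it was at the start of the episode above 0.025 m or angle between oil's own z axis and vertical above 0.4 rad).
It fails at once if the beaker is moved by more than 25 mm or tipped (distance of beaker from where it was at the start of the episode above 0.025 m or angle between beaker's own z axis and vertical above 0.4 rad).
It fails at once if the slidebox is moved by more than 25 mm or tipped (distance of slidebox from where it was at the start of the episode above 0.025 m or angle between slidebox's own z axis and vertical above 0.4 rad).
It fails at once if the cassette is dropped (it moves faster than 0.7 m/s out of the fingers) (linear speed of cassette above 0.7 m/s and contact force between the fingers and cassette below 0.1 N).
It fails at once if the cassette is tipped over (angle between cassette's own z axis and vertical above 0.8 rad).
It also fails if it takes over 67 s, if anything falls off the work surface, if the arm or the gripper's body presses on something with over 40 N, if the wrist force passes 120 N, or if a joint passes its speed limit or range.

## Working session

There is one attempt and no reset: what is moved stays moved. The work goes in short steps, Python scripts to look and compute and a tool call to move; the robot and the scene stay as the last step left them, time stands still between calls to the robot, and variables do not carry over. Pictures are saved under pics/ and viewed, and the job is handed in when it is done.

Besides the shell and the picture viewer there is one more tool, called after "Call:" in YAML: its name, and indented under it one key for each argument. servo_tool: Moves the arm, as the interface text tells. Its arguments: {"type":"object","properties":{"increments":{"type":"array"},"newtons":{"type":"number"}},"required":["increments"]}

```bash
ls; mkdir -p pics; python3 - <<'E'
from workcell import env
import cv2,numpy as np
for n in ["side","top","wrist"]:
    c=env.calibration(n); print(n,np.round(c["K"],1).tolist(),np.round(c["world_to_cam"],3).tolist())
    cv2.imwrite(f"pics/{n}0.png",env.read_camera(n)[:,:,::-1])
print(env.get_state())
E
```

```text
pics
side [[469.1, 0.0, 314.2], [0.0, 469.1, 200.2], [0.0, 0.0, 1.0]] [[0.996, -0.086, -0.008, -0.61], [-0.065, -0.683, -0.728, 0.098], [0.057, 0.726, -0.686, 1.536], [0.0, 0.0, 0.0, 1.0]]
top [[366.4, 0.0, 317.2], [0.0, 366.4, 207.1], [0.0, 0.0, 1.0]] [[0.023, -1.0, 0.004, -0.027], [-0.983, -0.023, -0.183, 0.59], [0.183, 0.0, -0.983, 1.137], [0.0, 0.0, 0.0, 1.0]]
wrist [[281.6, 0.0, 318.9], [0.0, 281.6, 198.7], [0.0, 0.0, 1.0]] [[0.399, 0.917, -0.001, -0.573], [0.884, -0.385, 0.267, -0.033], [0.244, -0.108, -0.964, 0.378], [0.0, 0.0, 0.0, 1.0]]
{'clock': 0.15, 'joint_pos': array([ 1.02139818e+00,  3.13828260e-01,  4.52369422e-02,  1.30360370e+00,
       -2.89842201e-05,  1.43123032e+00]), 'qvel': array([ 6.47398626e-04, -1.84679387e-03,  3.72008877e-03, -3.55022459e-04,
        4.08171798e-05,  7.34270226e-05]), 'tau': array([ 1.38687177e-03, -4.81068134e+01,  2.98815018e+01,  1.39088219e-02,
       -1.26933992e-04,  5.83051644e-06]), 'tcp_pos': array([0.22891885, 0.52707083, 0.24761227]), 'orientation': array([-2.22535289e-04,  2.03484929e-01,  9.79077829e-01, -6.63154984e-04]), 'wrist_force': array([-0.14287739, -0.54030644,  0.99919475]), 'ft_torque': array([-0.00954124, -0.05714099,  0.02813875]), 'finger_gap': 0.08566844154106146}
```

View pics/side0.png

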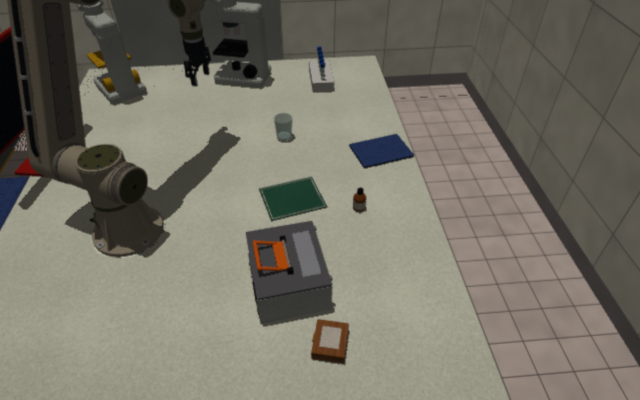

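View pics/top0.png

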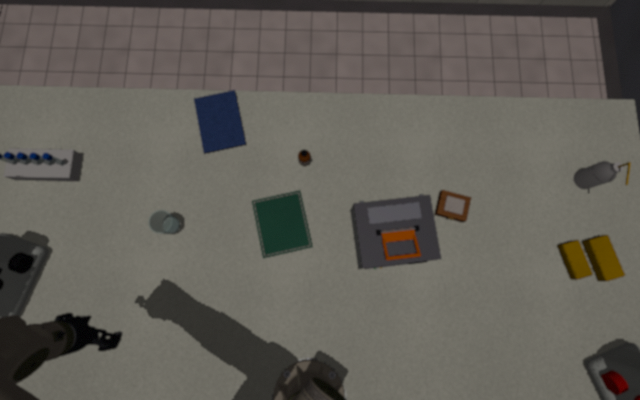

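The side view shows the scanner at (288,270), mat (292,198), oil (360,200) and slidebox (331,340). In the top view the scanner is at (397,232), mat (282,223), oil (305,157), slidebox (453,206) and beaker (167,222). Next I'll measure their positions.

```bash
cat > h.py <<'E'
import numpy as np,cv2
from workcell import env
def ray(c,uv):
    K=np.array(c["K"]);T=np.array(c["world_to_cam"]);R=T[:3,:3];t=T[:3,3]
    o=-R.T@t; d=R.T@np.linalg.solve(K,[uv[0],uv[1],1.]); return o,d/np.linalg.norm(d)
def onz(c,uv,z):
    o,d=ray(c,uv); return o+d*(z-o[2])/d[2]
def two(c1,a,c2,b):
    o1,d1=ray(c1,a);o2,d2=ray(c2,b)
    s=np.linalg.lstsq(np.c_[d1,-d2],o2-o1,rcond=None)[0]
    p,q=o1+s[0]*d1,o2+s[1]*d2
    return (p+q)/2,np.linalg.norm(p-q)
def proj(c,p):
    T=np.array(c["world_to_cam"]);v=np.array(c["K"])@(T[:3,:3]@np.array(p)+T[:3,3]);return v[:2]/v[2]
def mask(im,lo,hi):
    return cv2.inRange(cv2.cvtColor(im,cv2.COLOR_RGB2HSV),np.array(lo),np.array(hi))
def big(m):
    cs,_=cv2.findContours(m,cv2.RETR_EXTERNAL,cv2.CHAIN_APPROX_NONE);return max(cs,key=cv2.contourArea)
E
python3 - <<'E'
from h import *
np.set_printoptions(precision=4,suppress=True)
for n in ["top","side"]:
    c=env.calibration(n);im=cv2.imread(f"pics/{n}0.png")[:,:,::-1].copy()
    k=big(mask(im,(60,80,30),(90,255,255)));r=cv2.minAreaRect(k);b=cv2.boxPoints(r)
    print(n,"mat",r); P=np.array([onz(c,p,.003) for p in b]);print(P[:,:2],P.mean(0))
    k=big(mask(im,(4,200,120),(16,255,255)));r=cv2.minAreaRect(k);print("orange",r,cv2.boxPoints(r).tolist())
    for p in cv2.boxPoints(r): print(onz(c,p,.146))
    if n=="top":
        x,y,w,h=320,170,160,120
    else: x,y,w,h=220,200,140,170
    s=min(800/w,600/h)
    cv2.imwrite(f"pics/z{n}.png",cv2.resize(im[y:y+h,x:x+w,::-1],None,fx=s,fy=s,interpolation=cv2.INTER_CUBIC)); print(s)
E
```

```text
top mat ((281.32940673828125, 223.4823455810547), (51.41252136230469, 43.8199577331543), 77.47119140625)
[[0.6086 0.1998]
 [0.6451 0.0556]
 [0.4748 0.0128]
 [0.4401 0.1537]] [0.5421 0.1055 0.003 ]
orange ((398.2461853027344, 235.46925354003906), (6.945944786071777, 30.140439987182617), 82.87498474121094) [[382.861572265625, 233.892333984375], [412.769287109375, 230.15386962890625], [413.63079833984375, 237.04617309570312], [383.72308349609375, 240.78463745117188]]
[ 0.4972 -0.21    0.146 ]
[ 0.5104 -0.2989  0.146 ]
[ 0.49   -0.3009  0.146 ]
[ 0.4769 -0.2124  0.146 ]
5.0
side mat ((292.5294494628906, 197.11766052246094), (29.10427474975586, 54.327980041503906), 75.96376037597656)
[[0.4409 0.1541]
 [0.6342 0.2082]
 [0.6452 0.0569]
 [0.4635 0.0103]] [0.546  0.1074 0.003 ]
orange ((270.0, 254.5), (27.0, 34.0), 90.0) [[253.0, 241.0], [287.0, 241.0], [287.0, 268.0], [253.0, 268.0]]
[ 0.4237 -0.218   0.146 ]
[ 0.5178 -0.2268  0.146 ]
[ 0.5136 -0.3215  0.146 ]
[ 0.4245 -0.3132  0.146 ]
3.5294117647058822
```

```bash
ls pics
```

```text
side0.png
top0.png
wrist0.png
zside.png
ztop.png
```

View pics/ztop.png

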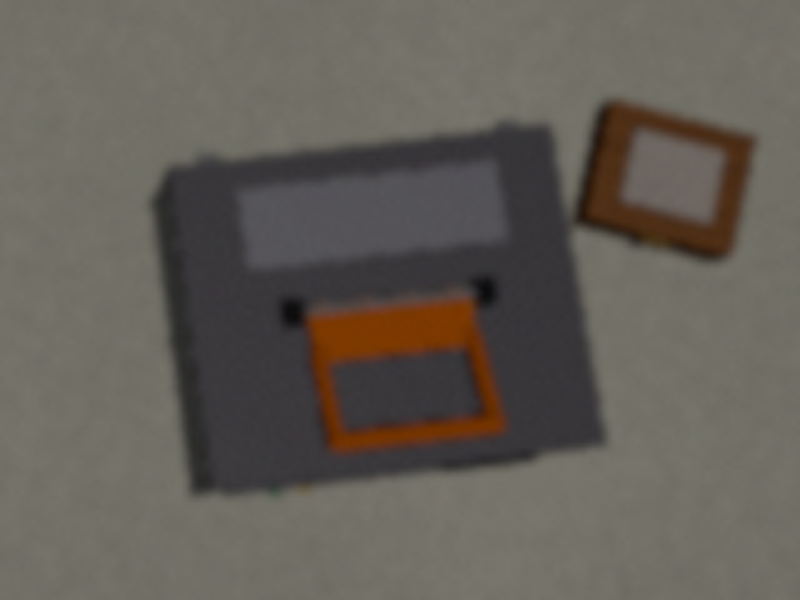

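View pics/zside.png

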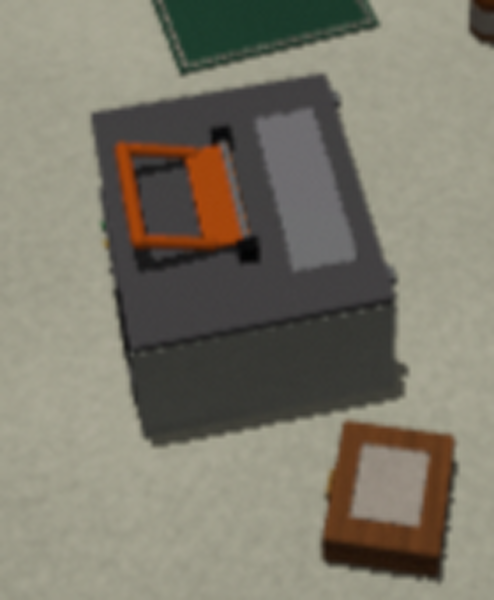

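The zoomed top view gives lid corners at roughly (170,168), (550,128), (605,440) and (208,490), with the bar along (335,440)–(500,425). The side view gives the same corners at (92,115), (325,75), (392,300) and (132,350).

```bash
python3 - <<'E'
from h import *
np.set_printoptions(precision=4,suppress=True)
ct,cs=env.calibration("top"),env.calibration("side")
T=lambda a:(a[0]/5+320-.4,a[1]/5+170-.4)
S=lambda a:(a[0]/3.529+220-.36,a[1]/3.529+200-.36)
L=[((172,168),(92,115)),((550,128),(325,75)),((605,440),(392,300)),((208,490),(132,350))]
# order top: back-left, back-right, front-right, front-left ; side: front-left,back-left,back-right,front-right
top=[(172,168),(550,128),(605,440),(208,490)]; side=[(325,75),(392,300),(132,350),(92,115)]
P=[]
for a,b in zip(top,side):
    p,e=two(ct,T(a),cs,S(b)); P.append(onz(ct,T(a),.1185)); print(p,e,P[-1],onz(cs,S(b),.1185))
P=np.array(P);print(P.mean(0),[np.linalg.norm(P[i]-P[(i+1)%4]) for i in range(4)])
print("yaws",[np.degrees(np.arctan2(*(v[::-1]))) for v in [P[0,:2]-P[3,:2],P[1,:2]-P[2,:2]]],np.degrees(np.arctan2(*((P[0]-P[1])[:2]))))
for a,b in [((337,441),(122,148)),((500,424),(140,244))]:
    p,e=two(ct,T(a),cs,S(b));print("bar",p,e,onz(ct,T(a),.146),onz(cs,S(b),.146))
for n,uv in [("oil",(305,157)),("box",(453,206)),("beaker",(167,222))]: print(n,onz(ct,uv,.035))
E
```

```text
[ 0.5941 -0.1272  0.1164] 0.0008138922790317495 [ 0.5933 -0.1271  0.1185] [ 0.5944 -0.1291  0.1185]
[ 0.625  -0.3622  0.1146] 0.0001486760078858862 [ 0.624  -0.361   0.1185] [ 0.6247 -0.3651  0.1185]
[ 0.4328 -0.389   0.1147] 0.0007330576787422736 [ 0.433  -0.3876  0.1185] [ 0.4328 -0.3918  0.1185]
[ 0.3983 -0.1502  0.1114] 0.0004222378201863004 [ 0.3979 -0.1494  0.1185] [ 0.3994 -0.1569  0.1185]
[ 0.512  -0.2563  0.1185] [np.float64(0.235993973373234), np.float64(0.192872248669061), np.float64(0.24084060660464707), np.float64(0.1965916358512933)]
yaws [np.float64(6.5161047231618), np.float64(7.928830059815652)] -7.484012008687233
bar [ 0.4272 -0.2213  0.1469] 7.181286814107586e-05 [ 0.4273 -0.2214  0.146 ] [ 0.4271 -0.2205  0.146 ]
bar [ 0.4402 -0.3171  0.1456] 0.0016606695380349335 [ 0.4394 -0.3171  0.146 ] [ 0.4411 -0.3174  0.146 ]
oil [0.7657 0.0313 0.035 ]
box [ 0.6082 -0.4636  0.035 ]
beaker [0.5328 0.4766 0.035 ]
```

Call:
servo_tool:
  increments:
    - {"x": 0.6, "y": -1, "az": -0.5, "claw": 0.45}
    - {"x": 0.6, "y": -1, "az": -0.5, "claw": 0.45}
    - {"x": 0.6, "y": -1, "az": -0.5, "claw": 0.45}
    - {"x": 0.6, "y": -1, "az": -0.5, "claw": 0.45}
    - {"x": 0.6, "y": -1, "az": -0.5, "claw": 0.45}

```text
schema error: expected keys claw, x, y, z, ax, ay, az
```

Call:
servo_tool:
  increments:
    - {"x": 0.6, "y": -1, "az": -0.5, "claw": 0.45}
    - {"x": 0.6, "y": -1, "az": -0.5, "claw": 0.45}
    - {"x": 0.6, "y": -1, "az": -0.5, "claw": 0.45}
    - {"x": 0.6, "y": -1, "az": -0.5, "claw": 0.45}
    - {"x": 0.6, "y": -1, "az": -0.5, "claw": 0.45}

```text
schema error: expected keys claw, x, y, z, ax, ay, az
```

Call:
servo_tool:
  increments:
    - {"x": 0.6, "y": -1, "az": -0.5, "claw": 0.45}
    - {"x": 0.6, "y": -1, "az": -0.5, "claw": 0.45}
    - {"x": 0.4, "y": -1, "az": -0.5, "claw": 0.45}
    - {"y": -1, "az": -0.5, "claw": 0.45}
    - {"y": -1, "az": -0.4, "claw": 0.45}

```text
schema error: expected keys claw, x, y, z, ax, ay, az
```

Call:
servo_tool:
  increments:
    - {"y": -1}
    - {"y": -1}
    - {"y": -1}
    - {"y": -1}
    - {"y": -1}

```text
schema error: expected keys claw, x, y, z, ax, ay, az
```

Call:
servo_tool:
  increments:
    - {"y": -1}
    - {"y": -1}
    - {"y": -1}
    - {"y": -1}
    - {"y": -1}

```text
schema error: expected keys claw, x, y, z, ax, ay, az
```

Every row needs all the keys.

Call:
servo_tool:
  increments:
    - {"claw": 0.45, "x": 0.6, "y": -1, "z": 0, "ax": 0, "ay": 0, "az": -0.5}
    - {"claw": 0.45, "x": 0.6, "y": -1, "z": 0, "ax": 0, "ay": 0, "az": -0.5}
    - {"claw": 0.45, "x": 0.6, "y": -1, "z": 0, "ax": 0, "ay": 0, "az": -0.5}
    - {"claw": 0.45, "x": 0.6, "y": -1, "z": 0, "ax": 0, "ay": 0, "az": -0.5}
    - {"claw": 0.45, "x": 0.6, "y": -1, "z": 0, "ax": 0, "ay": 0, "az": -0.5}

```text
clock: 0.65
tcp_pos: [0.3044, 0.4013, 0.248]
orientation: [-0.0, 0.372, 0.928, -0.0]
wrist_force: [-0.0, -0.0, 0.1]
finger_gap: 0.0471
```

Call:
servo_tool:
  increments:
    - {"claw": 0.45, "x": 0.6, "y": -1, "z": 0, "ax": 0, "ay": 0, "az": -0.5}
    - {"claw": 0.45, "x": 0.6, "y": -1, "z": 0, "ax": 0, "ay": 0, "az": -0.5}
    - {"claw": 0.45, "x": 0.6, "y": -1, "z": 0, "ax": 0, "ay": 0, "az": -0.5}
    - {"claw": 0.45, "x": 0.6, "y": -1, "z": 0, "ax": 0, "ay": 0, "az": -0.5}
    - {"claw": 0.45, "x": 0.6, "y": -1, "z": 0, "ax": 0, "ay": 0, "az": -0.5}

```text
clock: 1.15
tcp_pos: [0.3794, 0.2763, 0.2482]
orientation: [-0.0, 0.527, 0.85, -0.0]
wrist_force: [0.3, 0.2, 0.6]
finger_gap: 0.0472
```

Call:
servo_tool:
  increments:
    - {"claw": 0.45, "x": 0.6, "y": -1, "z": 0, "ax": 0, "ay": 0, "az": -0.5}
    - {"claw": 0.45, "x": 0.6, "y": -1, "z": 0, "ax": 0, "ay": 0, "az": -0.5}
    - {"claw": 0.4, "x": 0.4, "y": -1, "z": 0, "ax": 0, "ay": 0, "az": -0.5}
    - {"claw": 0.45, "x": 0, "y": -1, "z": 0, "ax": 0, "ay": 0, "az": -0.5}
    - {"claw": 0.45, "x": 0, "y": -1, "z": 0, "ax": 0, "ay": 0, "az": -0.4}

```text
clock: 1.65
tcp_pos: [0.4191, 0.1513, 0.248]
orientation: [-0.0, 0.662, 0.75, -0.0]
wrist_force: [0.8, -0.2, -0.5]
finger_gap: 0.0471
```

Call:
servo_tool:
  increments:
    - {"claw": 0.45, "x": 0, "y": -1, "z": 0, "ax": 0, "ay": 0, "az": 0}
    - {"claw": 0.45, "x": 0, "y": -1, "z": 0, "ax": 0, "ay": 0, "az": 0}
    - {"claw": 0.45, "x": 0, "y": -1, "z": 0, "ax": 0, "ay": 0, "az": 0}
    - {"claw": 0.45, "x": 0, "y": -1, "z": 0, "ax": 0, "ay": 0, "az": 0}
    - {"claw": 0.45, "x": 0, "y": -1, "z": 0, "ax": 0, "ay": 0, "az": 0}

```text
clock: 2.15
tcp_pos: [0.4188, 0.0265, 0.2482]
orientation: [-0.0, 0.661, 0.751, -0.0]
wrist_force: [0.7, 0.3, -0.4]
finger_gap: 0.0469
```

Call:
servo_tool:
  increments:
    - {"claw": 0.45, "x": 0, "y": -1, "z": 0, "ax": 0, "ay": 0, "az": 0}
    - {"claw": 0.45, "x": 0, "y": -1, "z": 0, "ax": 0, "ay": 0, "az": 0}
    - {"claw": 0.45, "x": 0, "y": -1, "z": 0, "ax": 0, "ay": 0, "az": 0}
    - {"claw": 0.45, "x": 0, "y": -1, "z": 0, "ax": 0, "ay": 0, "az": 0}
    - {"claw": 0.45, "x": 0, "y": -1, "z": 0, "ax": 0, "ay": 0, "az": 0}

```text
clock: 2.65
tcp_pos: [0.4188, -0.0985, 0.2482]
orientation: [-0.0, 0.661, 0.751, -0.0]
wrist_force: [0.9, -0.2, -0.3]
finger_gap: 0.0468
```

Call:
servo_tool:
  increments:
    - {"claw": 0.45, "x": 0, "y": -1, "z": 0, "ax": 0, "ay": 0, "az": 0}
    - {"claw": 0.45, "x": 0, "y": -1, "z": 0, "ax": 0, "ay": 0, "az": 0}
    - {"claw": 0.45, "x": 0, "y": -1, "z": 0, "ax": 0, "ay": 0, "az": 0}
    - {"claw": 0.45, "x": 0, "y": -1, "z": 0, "ax": 0, "ay": 0, "az": 0}
    - {"claw": 0.45, "x": 0, "y": -1, "z": 0, "ax": 0, "ay": 0, "az": 0}

```text
clock: 3.15
tcp_pos: [0.4188, -0.2235, 0.2481]
orientation: [-0.0, 0.661, 0.751, 0.0]
wrist_force: [-0.7, 0.2, 0.1]
finger_gap: 0.0465
```

Call:
servo_tool:
  increments:
    - {"claw": 0.45, "x": 0.3, "y": -1, "z": 0, "ax": 0, "ay": 0, "az": 0}
    - {"claw": 0.45, "x": 0.3, "y": -0.8, "z": 0, "ax": 0, "ay": 0, "az": 0}
    - {"claw": 0.45, "x": 0, "y": 0, "z": 0, "ax": 0, "ay": 0, "az": 0}

```text
clock: 3.45
tcp_pos: [0.4347, -0.2698, 0.2477]
orientation: [0.0, 0.661, 0.75, -0.0]
wrist_force: [1.1, -0.3, 0.3]
finger_gap: 0.0469
```

```bash
python3 - <<'E'
from h import *
im=env.read_camera("wrist")
cv2.imwrite("pics/w1.png",im[:,:,::-1])
import json
c=env.calibration("wrist"); json.dump({k:np.array(v).tolist() for k,v in c.items()},open("w1.json","w"))
E
```

```text
(no output)
```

View pics/w1.png

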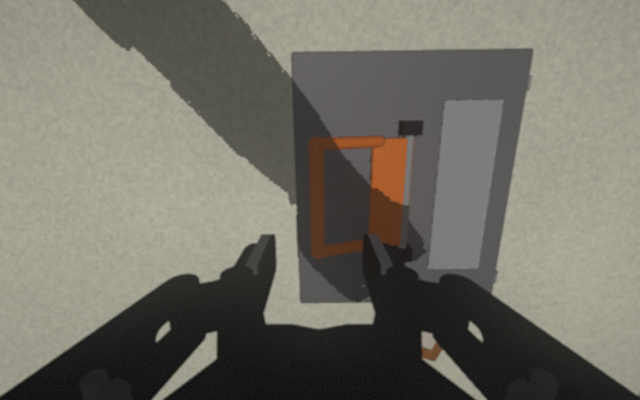

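The wrist view shows the bar from (318,140) to (318,257), between the two fingers, and the lid corners at (292,52), (531,49) and (301,302).

```bash
python3 - <<'E'
from h import *
import json
np.set_printoptions(precision=4,suppress=True)
c=json.load(open("w1.json"))
for p in [(316,138),(317,257)]: print("bar",onz(c,p,.1465))
for p in [(292,52),(531,49),(301,302)]: print("lid",onz(c,p,.1185))
E
```

```text
bar [ 0.4237 -0.2151  0.1465]
bar [ 0.4371 -0.3172  0.1465]
lid [ 0.3957 -0.1507  0.1185]
lid [ 0.5892 -0.1241  0.1185]
lid [ 0.4285 -0.3848  0.1185]
```

Call:
servo_tool:
  increments:
    - {"claw": 0.45, "x": -0.1, "y": 0.05, "z": -1, "ax": 0, "ay": 0, "az": 0}
    - {"claw": 0.45, "x": 0, "y": 0, "z": -1, "ax": 0, "ay": 0, "az": 0}
    - {"claw": 0.45, "x": 0, "y": 0, "z": -1, "ax": 0, "ay": 0, "az": 0}
    - {"claw": 0.45, "x": 0, "y": 0, "z": -0.6, "ax": 0, "ay": 0, "az": 0}
    - {"claw": 0.45, "x": 0, "y": 0, "z": -0.5, "ax": 0, "ay": 0, "az": 0}

```text
clock: 4.0
tcp_pos: [0.4308, -0.2647, 0.1447]
orientation: [-0.001, 0.66, 0.751, 0.0]
wrist_force: [-0.2, 0.4, -0.0]
finger_gap: 0.0475
```

Call:
servo_tool:
  increments:
    - {"claw": 1, "x": 0, "y": 0, "z": 0, "ax": 0, "ay": 0, "az": 0}
    - {"claw": 1, "x": 0, "y": 0, "z": 0, "ax": 0, "ay": 0, "az": 0}
    - {"claw": 1, "x": 0, "y": 0, "z": 0, "ax": 0, "ay": 0, "az": 0}
    - {"claw": 1, "x": 0, "y": 0, "z": 0, "ax": 0, "ay": 0, "az": 0}
  newtons: 30

```text
clock: 4.4
tcp_pos: [0.4322, -0.2663, 0.1467]
orientation: [0.001, 0.66, 0.751, 0.0]
wrist_force: [0.4, 2.3, 0.5]
finger_gap: 0.011
```

```bash
python3 - <<'E'
import numpy as np
y=np.radians(7.4)
pts=[(-100-82.5*np.cos(.245+p),16+82.5*np.sin(.245+p),p,0) for p in (0,.1,.2,.3,.4,.5,.6,.7,.75)]
pts+=[(-168*np.cos(.532+t),168*np.sin(.532+t),.75,t) for t in np.arange(.1,1.75,.1)]
for a,b in zip(pts,pts[1:]):
    d=(b[0]-a[0])/25; print(b[2:],"x %.2f y %.2f z %.2f"%(d*np.cos(y),d*np.sin(y),(b[1]-a[1])/25), "abs",round(b[0]-pts[0][0]),round(b[1]-pts[0][1]))
E
```

```text
(0.1, 0) x 0.10 y 0.01 z 0.32 abs 2 8
(0.2, 0) x 0.13 y 0.02 z 0.30 abs 6 16
(0.3, 0) x 0.16 y 0.02 z 0.29 abs 9 23
(0.4, 0) x 0.18 y 0.02 z 0.27 abs 14 30
(0.5, 0) x 0.21 y 0.03 z 0.25 abs 19 36
(0.6, 0) x 0.23 y 0.03 z 0.23 abs 25 42
(0.7, 0) x 0.26 y 0.03 z 0.21 abs 32 47
(0.75, 0) x 0.13 y 0.02 z 0.09 abs 35 49
(0.75, np.float64(0.1)) x 0.37 y 0.05 z 0.56 abs 44 63
(0.75, np.float64(0.2)) x 0.42 y 0.05 z 0.52 abs 55 76
(0.75, np.float64(0.30000000000000004)) x 0.47 y 0.06 z 0.48 abs 67 88
(0.75, np.float64(0.4)) x 0.51 y 0.07 z 0.43 abs 80 99
(0.75, np.float64(0.5)) x 0.55 y 0.07 z 0.37 abs 94 108
(0.75, np.float64(0.6)) x 0.59 y 0.08 z 0.32 abs 109 116
(0.75, np.float64(0.7000000000000001)) x 0.62 y 0.08 z 0.25 abs 124 122
(0.75, np.float64(0.8)) x 0.64 y 0.08 z 0.19 abs 140 127
(0.75, np.float64(0.9)) x 0.65 y 0.08 z 0.13 abs 157 130
(0.75, np.float64(1.0)) x 0.66 y 0.09 z 0.06 abs 174 132
(0.75, np.float64(1.1)) x 0.67 y 0.09 z -0.01 abs 190 132
(0.75, np.float64(1.2000000000000002)) x 0.66 y 0.09 z -0.07 abs 207 130
(0.75, np.float64(1.3000000000000003)) x 0.65 y 0.08 z -0.14 abs 223 126
(0.75, np.float64(1.4000000000000001)) x 0.63 y 0.08 z -0.21 abs 239 121
(0.75, np.float64(1.5000000000000002)) x 0.61 y 0.08 z -0.27 abs 255 114
(0.75, np.float64(1.6)) x 0.58 y 0.08 z -0.33 abs 269 106
(0.75, np.float64(1.7000000000000002)) x 0.55 y 0.07 z -0.39 abs 283 97
```

Call:
servo_tool:
  increments:
    - {"claw": 1, "x": 0.1, "y": 0, "z": 0.3, "ax": 0, "ay": 0, "az": 0}
    - {"claw": 1, "x": 0.1, "y": 0, "z": 0.3, "ax": 0, "ay": 0, "az": 0}
    - {"claw": 1, "x": 0.15, "y": 0.05, "z": 0.3, "ax": 0, "ay": 0, "az": 0}
    - {"claw": 1, "x": 0.2, "y": 0, "z": 0.3, "ax": 0, "ay": 0, "az": 0}

```text
clock: 4.8
tcp_pos: [0.4446, -0.2646, 0.1762]
orientation: [-0.001, 0.661, 0.751, -0.001]
wrist_force: [-2.0, 2.0, -5.7]
finger_gap: 0.0105
```

Call:
servo_tool:
  increments:
    - {"claw": 1, "x": 0.2, "y": 0.05, "z": 0.25, "ax": 0, "ay": 0, "az": 0}
    - {"claw": 1, "x": 0.25, "y": 0.05, "z": 0.25, "ax": 0, "ay": 0, "az": 0}
    - {"claw": 1, "x": 0.25, "y": 0, "z": 0.2, "ax": 0, "ay": 0, "az": 0}
    - {"claw": 1, "x": 0.1, "y": 0.05, "z": 0.1, "ax": 0, "ay": 0, "az": 0}

```text
clock: 5.2
tcp_pos: [0.4635, -0.2618, 0.1972]
orientation: [-0.001, 0.661, 0.75, -0.002]
wrist_force: [-9.7, -2.7, 3.1]
finger_gap: 0.0108
```

Call:
servo_tool:
  increments:
    - {"claw": 1, "x": 0.2, "y": 0.05, "z": 0.55, "ax": 0, "ay": 0, "az": 0}
    - {"claw": 1, "x": 0.4, "y": 0.05, "z": 0.5, "ax": 0, "ay": 0, "az": 0}
    - {"claw": 1, "x": 0.45, "y": 0.05, "z": 0.5, "ax": 0, "ay": 0, "az": 0}

```text
clock: 5.5
tcp_pos: [0.4909, -0.258, 0.2346]
orientation: [-0.001, 0.661, 0.75, -0.001]
wrist_force: [-3.8, -2.4, -8.4]
finger_gap: 0.0102
```

```bash
python3 - <<'E'
from h import *
im=env.read_camera("side")[150:350,200:400,::-1]
cv2.imwrite("pics/s2.png",cv2.resize(im,None,fx=3,fy=3,interpolation=cv2.INTER_CUBIC))
s=env.get_state();print(s["tcp_pos"],s["wrist_force"],s["joint_pos"])
E
```

```text
[ 0.49307076 -0.25784701  0.23671349] [-2.7298268   2.15054252 -1.0926686 ] [-6.25945983e-01  2.79333907e-01 -2.87442245e-02  1.26126740e+00
 -3.14663154e-04  8.17138051e-01]
```

View pics/s2.png

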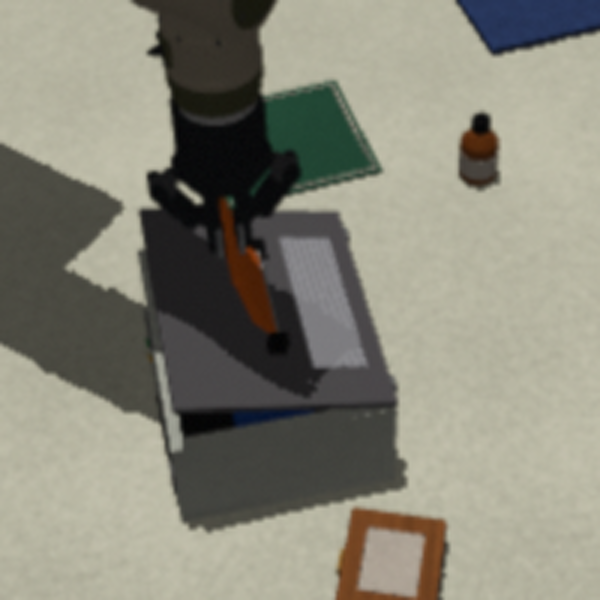

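The lid is released and ajar: a blue strip shows under it at about (270,412), and the bar is still held at about (228,205). I'll continue along the arc.

Call:
servo_tool:
  increments:
    - {"claw": 1, "x": 0.5, "y": 0.05, "z": 0.45, "ax": 0, "ay": 0, "az": 0}
    - {"claw": 1, "x": 0.55, "y": 0.1, "z": 0.4, "ax": 0, "ay": 0, "az": 0}
    - {"claw": 1, "x": 0.6, "y": 0.1, "z": 0.3, "ax": 0, "ay": 0, "az": 0}
    - {"claw": 1, "x": 0.6, "y": 0.05, "z": 0.25, "ax": 0, "ay": 0, "az": 0}

```text
clock: 5.95
tcp_pos: [0.545, -0.2506, 0.2724]
orientation: [-0.001, 0.661, 0.75, -0.003]
wrist_force: [-15.8, 0.9, 14.5]
finger_gap: 0.0104
```

Call:
servo_tool:
  increments:
    - {"claw": 1, "x": 0.65, "y": 0.1, "z": 0.2, "ax": 0, "ay": 0, "az": 0}
    - {"claw": 1, "x": 0.65, "y": 0.1, "z": 0.1, "ax": 0, "ay": 0, "az": 0}
    - {"claw": 1, "x": 0.65, "y": 0.05, "z": 0.05, "ax": 0, "ay": 0, "az": 0}
    - {"claw": 1, "x": 0.65, "y": 0.1, "z": 0, "ax": 0, "ay": 0, "az": 0}

```text
clock: 6.35
tcp_pos: [0.6132, -0.2412, 0.284]
orientation: [0.003, 0.661, 0.751, 0.001]
wrist_force: [-5.4, 3.3, 12.0]
finger_gap: 0.0107
```

Call:
servo_tool:
  increments:
    - {"claw": 1, "x": 0.65, "y": 0.1, "z": 0.15, "ax": 0, "ay": 0, "az": 0}
    - {"claw": 1, "x": 0.65, "y": 0.1, "z": 0, "ax": 0, "ay": 0, "az": 0}
    - {"claw": 1, "x": 0.6, "y": 0.05, "z": -0.1, "ax": 0, "ay": 0, "az": 0}

```text
clock: 6.65
tcp_pos: [0.6602, -0.2347, 0.2816]
orientation: [0.0, 0.661, 0.751, -0.0]
wrist_force: [-5.1, 1.8, 4.8]
finger_gap: 0.0107
```

```bash
python3 - <<'E'
from h import *
im=env.read_camera("side")[100:350,170:420,::-1]
cv2.imwrite("pics/s3.png",cv2.resize(im,None,fx=2.4,fy=2.4,interpolation=cv2.INTER_CUBIC))
s=env.get_state();print(s["tcp_pos"],s["wrist_force"],s["joint_pos"])
E
```

```text
[ 0.66275204 -0.23430744  0.28045289] [0.6713994  3.37441476 5.98658703] [-4.54353220e-01  5.83792281e-01  5.41717220e-01  1.52618028e+00
  1.17813149e-03  9.87616438e-01]
```

View pics/s3.png

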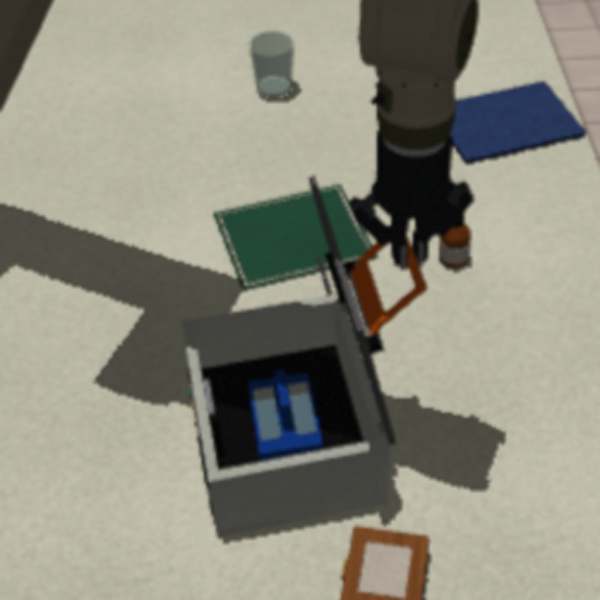

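The lid is nearly upright, with its edge from (313,180) to (390,440), and the cassette is visible in the bay at (285,412). A little further to go.

Call:
servo_tool:
  increments:
    - {"claw": 1, "x": 0.5, "y": 0.05, "z": -0.15, "ax": 0, "ay": 0, "az": 0}
    - {"claw": 1, "x": 0.5, "y": 0.05, "z": -0.2, "ax": 0, "ay": 0, "az": 0}
    - {"claw": 1, "x": 0.4, "y": 0.05, "z": -0.15, "ax": 0, "ay": 0, "az": 0}
    - {"claw": 1, "x": 0, "y": 0, "z": 0, "ax": 0, "ay": 0, "az": 0}

```text
clock: 7.1
tcp_pos: [0.6968, -0.2297, 0.2677]
orientation: [0.0, 0.66, 0.751, 0.002]
wrist_force: [-0.2, 6.4, 3.5]
finger_gap: 0.0105
```

```bash
python3 - <<'E'
from h import *
im=env.read_camera("side")[100:350,170:420,::-1]
cv2.imwrite("pics/s4.png",cv2.resize(im,None,fx=2.4,fy=2.4,interpolation=cv2.INTER_CUBIC))
im=env.read_camera("top")[120:290,300:500,::-1]
cv2.imwrite("pics/t4.png",cv2.resize(im,None,fx=3.5,fy=3.5,interpolation=cv2.INTER_CUBIC))
s=env.get_state();print(s["tcp_pos"],s["wrist_force"],s["joint_pos"])
E
```

```text
[ 0.69622203 -0.22976008  0.26843825] [-0.21086537  5.66058819  2.95698726] [-0.42916926  0.65903134  0.64297392  1.55274296  0.00277283  1.01232178]
```

View pics/s4.png

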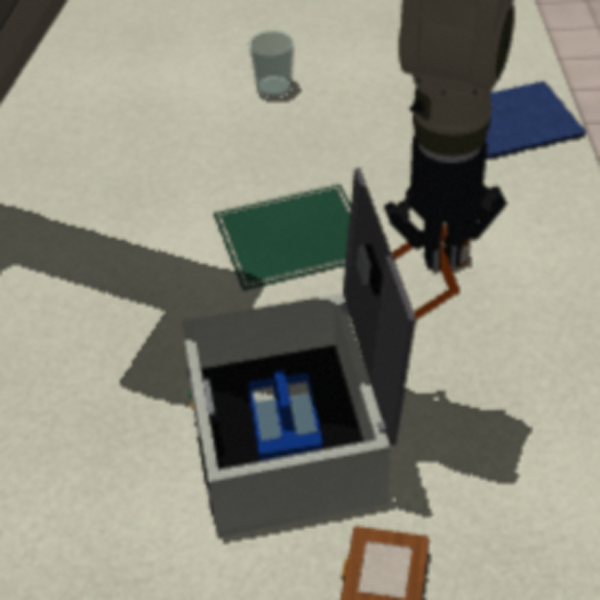

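View pics/t4.png

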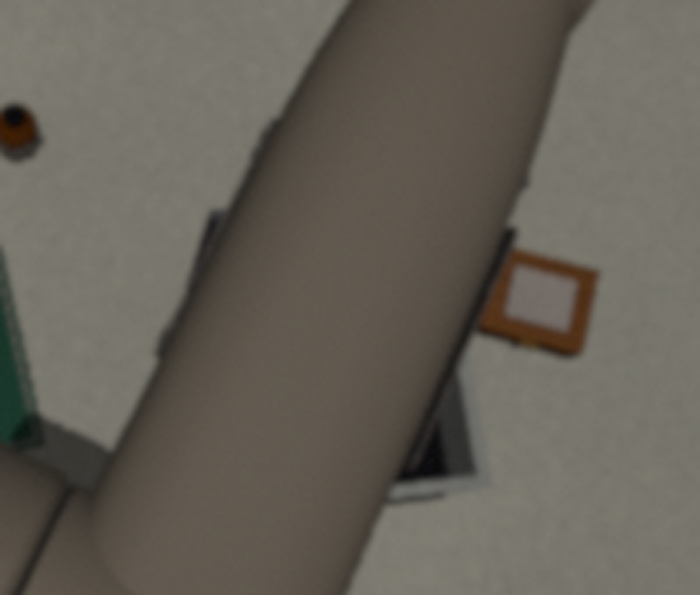

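```bash
cat >> h.py <<'E'
YAW=np.radians(7.4);XS=np.array([np.cos(YAW),np.sin(YAW),0]);YS=np.array([-np.sin(YAW),np.cos(YAW),0]);ZS=np.array([0,0,1.])
C0=np.array([.511,-.2565,0])
def lidpt(th,a,b,y):  # a along lid from hinge to front, b normal up
    return C0+XS*.1+ZS*.1105+YS*y+(-np.cos(th)*XS+np.sin(th)*ZS)*a+(np.sin(th)*XS+np.cos(th)*ZS)*b
E
python3 - <<'E'
from h import *
c=env.calibration("side")
for th in (1.3,1.4,1.5,1.6,1.7):
    print(th,[np.round((proj(c,lidpt(th,.2,b,y))-[170,100])*2.4) for y in (-.12,.12) for b in (0,.008)],np.round((proj(c,lidpt(th,0,0,-.12))-[170,100])*2.4))
E
```

```text
1.3 [array([336., 336.]), array([344., 333.]), array([292., 180.]), array([298., 178.])] [386. 446.]
1.4 [array([356., 330.]), array([363., 327.]), array([309., 175.]), array([315., 173.])] [386. 446.]
1.5 [array([375., 325.]), array([383., 323.]), array([326., 170.]), array([333., 169.])] [386. 446.]
1.6 [array([395., 321.]), array([403., 320.]), array([343., 168.]), array([350., 167.])] [386. 446.]
1.7 [array([415., 319.]), array([423., 318.]), array([361., 166.]), array([367., 166.])] [386. 446.]
```

Comparing the drawn angles with the picture puts the lid at about 1.66 rad. Now I'll let the paddle down in the fingers, then release it.

Call:
servo_tool:
  increments:
    - {"claw": 1, "x": -0.3, "y": -0.05, "z": 0.2, "ax": 0, "ay": 0, "az": 0}
    - {"claw": 1, "x": -0.3, "y": -0.05, "z": 0.15, "ax": 0, "ay": 0, "az": 0}
    - {"claw": 1, "x": -0.25, "y": 0, "z": 0.1, "ax": 0, "ay": 0, "az": 0}
    - {"claw": 1, "x": 0, "y": 0, "z": 0, "ax": 0, "ay": 0, "az": 0}

```text
clock: 7.6
tcp_pos: [0.678, -0.2326, 0.2846]
orientation: [0.006, 0.66, 0.751, 0.005]
wrist_force: [7.7, 6.2, 11.4]
finger_gap: 0.0106
```

Call:
servo_tool:
  increments:
    - {"claw": 0.75, "x": 0, "y": 0, "z": 0, "ax": 0, "ay": 0, "az": 0}
    - {"claw": 0.75, "x": 0, "y": 0, "z": 0, "ax": 0, "ay": 0, "az": 0}

```text
clock: 7.8
tcp_pos: [0.6746, -0.2342, 0.28]
orientation: [0.002, 0.661, 0.751, 0.0]
wrist_force: [1.6, 1.6, 5.2]
finger_gap: 0.0215
```

```bash
python3 - <<'E'
from h import *
im=env.read_camera("side")[100:350,170:420,::-1]
cv2.imwrite("pics/s5.png",cv2.resize(im,None,fx=2.4,fy=2.4,interpolation=cv2.INTER_CUBIC))
s=env.get_state();print(s["tcp_pos"],s["wrist_force"],s["finger_gap"])
E
```

```text
[ 0.67468291 -0.23422752  0.27969023] [2.41235909 1.13729684 5.95680525] 0.0214717619092125
```

View pics/s5.png

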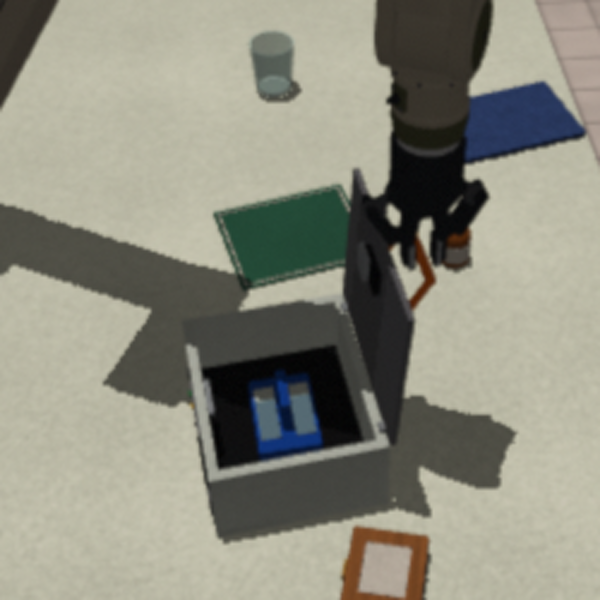

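Call:
servo_tool:
  increments:
    - {"claw": 0.75, "x": 0, "y": 0, "z": 0.4, "ax": 0, "ay": 0, "az": 0}
    - {"claw": 0.75, "x": 0, "y": 0, "z": 0.7, "ax": 0, "ay": 0, "az": 0}
    - {"claw": 0.75, "x": 0, "y": 0, "z": 0.8, "ax": 0, "ay": 0, "az": 0}
    - {"claw": 0.75, "x": 0, "y": 0, "z": 0.9, "ax": 0, "ay": 0, "az": 0}
    - {"claw": 0.75, "x": 0, "y": 0, "z": 0.9, "ax": 0, "ay": 0, "az": 0}

```text
clock: 8.35
tcp_pos: [0.6736, -0.2342, 0.3714]
orientation: [-0.0, 0.661, 0.751, -0.0]
wrist_force: [0.2, 0.1, 1.1]
finger_gap: 0.0214
```

```bash
python3 - <<'E'
from h import *
im=env.read_camera("side")[100:350,170:420,::-1]
cv2.imwrite("pics/s6.png",cv2.resize(im,None,fx=2.4,fy=2.4,interpolation=cv2.INTER_CUBIC))
s=env.get_state();print(s["tcp_pos"],s["wrist_force"],s["joint_pos"])
E
```

```text
[ 0.67372528 -0.23430121  0.37538612] [-3.02914743  1.568956    2.14525924] [-4.46979920e-01  6.84969063e-01  9.58986002e-01  1.84102153e+00
 -2.43185536e-04  9.96795581e-01]
```

View pics/s6.png

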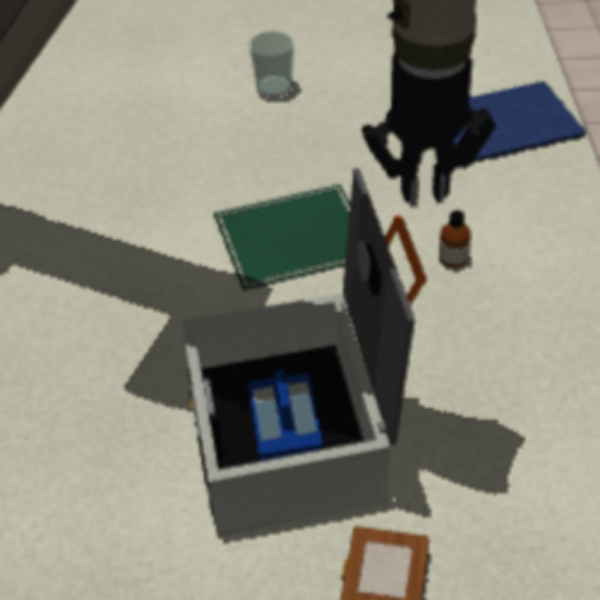

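The fingers are free and clear of the lid. The lid stands at about 1.66 rad, and the bar is at (398,217)–(425,278). Moving back over the bay.

Call:
servo_tool:
  increments:
    - {"claw": 0.75, "x": -1, "y": 0, "z": 0.1, "ax": 0, "ay": 0, "az": 0}
    - {"claw": 0.75, "x": -1, "y": 0, "z": 0, "ax": 0, "ay": 0, "az": 0}
    - {"claw": 0.75, "x": -1, "y": 0, "z": 0, "ax": 0, "ay": 0, "az": 0}
    - {"claw": 0.75, "x": -1, "y": 0, "z": 0, "ax": 0, "ay": 0, "az": 0}
    - {"claw": 0.75, "x": -1, "y": 0, "z": 0, "ax": 0, "ay": 0, "az": 0}

```text
clock: 8.9
tcp_pos: [0.5478, -0.234, 0.3729]
orientation: [-0.0, 0.661, 0.751, -0.0]
wrist_force: [0.2, -0.4, 1.1]
finger_gap: 0.0212
```

Call:
servo_tool:
  increments:
    - {"claw": 0.5, "x": -1, "y": -0.5, "z": 0, "ax": 0, "ay": 0, "az": 0}
    - {"claw": 0.5, "x": -0.8, "y": -0.5, "z": 0, "ax": 0, "ay": 0, "az": 0}
    - {"claw": 0.5, "x": 0, "y": 0, "z": 0, "ax": 0, "ay": 0, "az": 0}

```text
clock: 9.2
tcp_pos: [0.5019, -0.2601, 0.3738]
orientation: [-0.0, 0.662, 0.75, -0.0]
wrist_force: [-0.1, -0.8, -0.6]
finger_gap: 0.0424
```

```bash
python3 - <<'E'
from h import *
import json
c=env.calibration("wrist"); im=env.read_camera("wrist")
cv2.imwrite("pics/w2.png",im[:,:,::-1])
json.dump({k:np.array(v).tolist() for k,v in c.items()},open("w2.json","w"))
im=env.read_camera("side");cv2.imwrite("pics/s7.png",im[:,:,::-1])
z=im[180:320,220:360,::-1];cv2.imwrite("pics/s7z.png",cv2.resize(z,None,fx=4,fy=4,interpolation=cv2.INTER_CUBIC))
s=env.get_state();print(s["tcp_pos"],s["clock"])
E
```

```text
[ 0.50383542 -0.25926211  0.37339588] 9.3
```

View pics/w2.png

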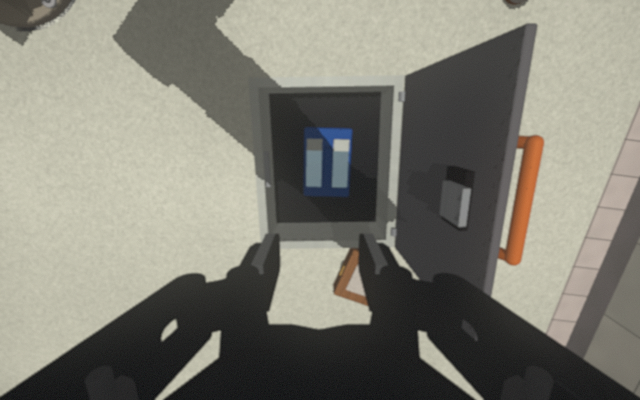

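View pics/s7z.png

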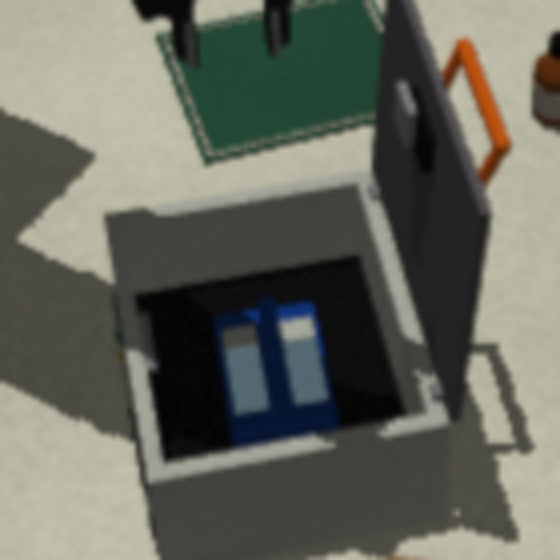

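```bash
python3 - <<'E'
from h import *
im=cv2.imread("pics/w2.png")[110:215,280:380]
im=np.clip(im.astype(float)*1.6,0,255).astype(np.uint8)
cv2.imwrite("pics/w2z.png",cv2.resize(im,None,fx=5.5,fy=5.5,interpolation=cv2.INTER_CUBIC))
E
```

```text
(no output)
```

View pics/w2z.png

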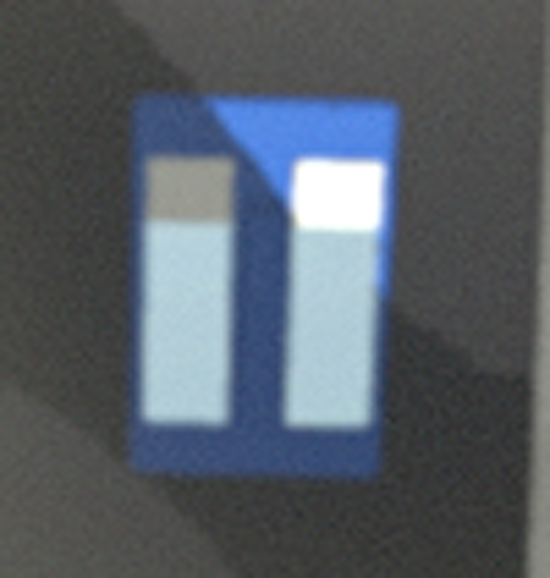

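The zoomed wrist view shows the base corners at (135,97), (399,102), (378,474) and (133,474). The fin runs between the two slides, at about x = 260 in the zoom.

```bash
python3 - <<'E'
from h import *
import json
np.set_printoptions(precision=4,suppress=True)
c=json.load(open("w2.json"))
W=lambda a:(a[0]/5.5+280-.4,a[1]/5.5+110-.4)
P=np.array([onz(c,W(a),.052) for a in [(135,97),(399,102),(378,474),(133,474)]])
print(P,P.mean(0),[np.linalg.norm(P[i]-P[(i+1)%4]) for i in range(4)])
ang=lambda v:np.degrees(np.arctan2(v[1],v[0]))
print("yaw",ang(P[1]-P[0]),ang(P[2]-P[3]),ang(P[0]-P[3])-90,ang(P[1]-P[2])-90)
# fin gap columns between slides mid
for a in [(262,190),(257,420)]: print(onz(c,W(a),.052),onz(c,W(a),.097))
# side
cs=env.calibration("side");S=lambda a:(a[0]/4+220-.4,a[1]/4+180-.4)
for a in [(215,318),(315,302),(340,430),(232,445)]: print("side",onz(cs,S(a),.052))
im=cv2.imread("pics/s7.png")[:,:,::-1].copy()
k=big(mask(im,(60,80,30),(90,255,255)))
E
```

```text
[[ 0.4709 -0.2061  0.052 ]
 [ 0.5444 -0.1984  0.052 ]
 [ 0.5548 -0.3057  0.052 ]
 [ 0.4823 -0.3147  0.052 ]] [ 0.5131 -0.2562  0.052 ] [np.float64(0.07390471763670671), np.float64(0.10779809835388778), np.float64(0.07314122042605882), np.float64(0.10914212402476996)]
yaw 6.019812725860782 7.075571710762815 5.958599312858411 5.545424635286906
[ 0.5095 -0.2271  0.052 ] [ 0.5078 -0.2238  0.097 ]
[ 0.5168 -0.2937  0.052 ] [ 0.5144 -0.2836  0.097 ]
side [ 0.474  -0.2096  0.052 ]
side [ 0.548  -0.2013  0.052 ]
side [ 0.5581 -0.3179  0.052 ]
side [ 0.4831 -0.3236  0.052 ]
```

The sizes match (73.5 x 108.5 mm measured against 75 x 110). Cassette centre is about (0.514, -0.257), yaw 6°.

Call:
servo_tool:
  increments:
    - {"claw": 0.45, "x": 0.2, "y": 0.05, "z": -1, "ax": 0, "ay": 0, "az": -0.15}
    - {"claw": 0.45, "x": 0.25, "y": 0, "z": -1, "ax": 0, "ay": 0, "az": 0}
    - {"claw": 0.45, "x": 0, "y": 0, "z": -1, "ax": 0, "ay": 0, "az": 0}
    - {"claw": 0.45, "x": 0, "y": 0, "z": -1, "ax": 0, "ay": 0, "az": 0}
    - {"claw": 0.45, "x": 0, "y": 0, "z": -1, "ax": 0, "ay": 0, "az": 0}

```text
clock: 9.8
tcp_pos: [0.5163, -0.257, 0.2468]
orientation: [-0.0, 0.668, 0.744, 0.0]
wrist_force: [0.9, -0.0, 0.2]
finger_gap: 0.0468
```

Call:
servo_tool:
  increments:
    - {"claw": 0.45, "x": 0, "y": 0, "z": -1, "ax": 0, "ay": 0, "az": 0}
    - {"claw": 0.45, "x": 0, "y": 0, "z": -1, "ax": 0, "ay": 0, "az": 0}
    - {"claw": 0.45, "x": 0, "y": 0, "z": -1, "ax": 0, "ay": 0, "az": 0}
    - {"claw": 0.45, "x": 0, "y": 0, "z": -0.6, "ax": 0, "ay": 0, "az": 0}
    - {"claw": 0.45, "x": 0, "y": 0, "z": 0, "ax": 0, "ay": 0, "az": 0}

```text
clock: 10.3
tcp_pos: [0.5146, -0.2561, 0.1552]
orientation: [-0.003, 0.668, 0.744, -0.0]
wrist_force: [-0.4, 0.9, 0.3]
finger_gap: 0.0468
```

```bash
python3 - <<'E'
from h import *
import json
s=env.get_state();print(s["tcp_pos"],s["clock"],s["wrist_force"])
c=env.calibration("wrist"); im=env.read_camera("wrist")
cv2.imwrite("pics/w3.png",im[:,:,::-1])
json.dump({k:np.array(v).tolist() for k,v in c.items()},open("w3.json","w"))
print(proj(c,[.514,-.257,.097]))
E
```

```text
[ 0.51460041 -0.25607834  0.15520007] 10.3 [-0.43642334  0.89457488  0.28956097]
[320.08424399 222.88126005]
```

View pics/w3.png

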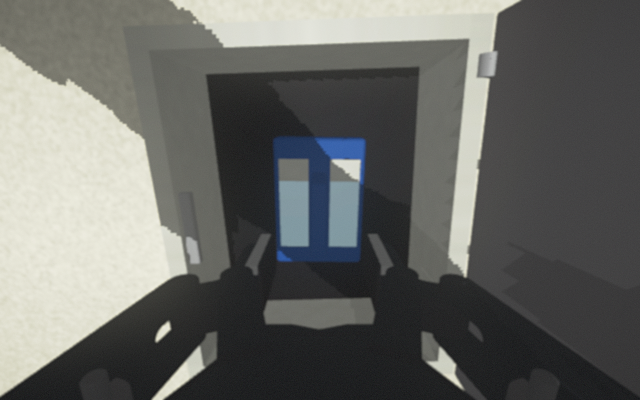

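The fin, at column 319, is centred between the fingers at 257 and 380. Descending to grip.

Call:
servo_tool:
  increments:
    - {"claw": 0.45, "x": 0, "y": 0, "z": -1, "ax": 0, "ay": 0, "az": 0}
    - {"claw": 0.45, "x": 0, "y": 0, "z": -1, "ax": 0, "ay": 0, "az": 0}
    - {"claw": 0.45, "x": 0, "y": 0, "z": -0.7, "ax": 0, "ay": 0, "az": 0}
    - {"claw": 0.45, "x": 0, "y": 0, "z": -0.4, "ax": 0, "ay": 0, "az": 0}

```text
clock: 10.75
tcp_pos: [0.5158, -0.2574, 0.0804]
orientation: [-0.0, 0.668, 0.744, 0.0]
wrist_force: [0.5, 0.8, 0.1]
finger_gap: 0.0472
```

Call:
servo_tool:
  increments:
    - {"claw": 1, "x": 0, "y": 0, "z": 0, "ax": 0, "ay": 0, "az": 0}
    - {"claw": 1, "x": 0, "y": 0, "z": 0, "ax": 0, "ay": 0, "az": 0}
    - {"claw": 1, "x": 0, "y": 0, "z": 0, "ax": 0, "ay": 0, "az": 0}
    - {"claw": 1, "x": 0, "y": 0, "z": 0, "ax": 0, "ay": 0, "az": 0}
    - {"claw": 1, "x": 0, "y": 0, "z": 0, "ax": 0, "ay": 0, "az": 0}
  newtons: 40

```text
clock: 11.25
tcp_pos: [0.5162, -0.2582, 0.0822]
orientation: [0.001, 0.668, 0.744, 0.0]
wrist_force: [-0.4, -0.4, 6.2]
finger_gap: 0.0113
```

Call:
servo_tool:
  increments:
    - {"claw": 1, "x": 0, "y": 0, "z": 0.2, "ax": 0, "ay": 0, "az": 0}
    - {"claw": 1, "x": 0, "y": 0, "z": 0.5, "ax": 0, "ay": 0, "az": 0}
    - {"claw": 1, "x": 0, "y": 0, "z": 0.8, "ax": 0, "ay": 0, "az": 0}

```text
clock: 11.55
tcp_pos: [0.5141, -0.2567, 0.1176]
orientation: [-0.002, 0.668, 0.744, -0.0]
wrist_force: [0.3, 1.1, -2.5]
finger_gap: 0.0111
```

Call:
servo_tool:
  increments:
    - {"claw": 1, "x": 0, "y": 0, "z": 0.9, "ax": 0, "ay": 0, "az": 0}
    - {"claw": 1, "x": 0, "y": 0, "z": 0.9, "ax": 0, "ay": 0, "az": 0}
    - {"claw": 1, "x": 0, "y": 0, "z": 0.9, "ax": 0, "ay": 0, "az": 0}
    - {"claw": 1, "x": 0, "y": 0, "z": 0.8, "ax": 0, "ay": 0, "az": 0}
    - {"claw": 1, "x": 0, "y": 0, "z": 0, "ax": 0, "ay": 0, "az": 0}

```text
clock: 12.05
tcp_pos: [0.5167, -0.2584, 0.2093]
orientation: [0.003, 0.668, 0.744, 0.0]
wrist_force: [0.9, -0.5, -3.5]
finger_gap: 0.0114
```

```bash
python3 - <<'E'
from h import *
s=env.get_state();print(s["tcp_pos"],s["clock"],s["wrist_force"])
im=env.read_camera("side");cv2.imwrite("pics/s8.png",im[:,:,::-1])
z=im[140:320,200:380,::-1];cv2.imwrite("pics/s8z.png",cv2.resize(z,None,fx=3.3,fy=3.3,interpolation=cv2.INTER_CUBIC))
E
```

```text
[ 0.51672214 -0.25843033  0.20934315] 12.05 [ 0.8587936  -0.49203995 -3.46964592]
```

View pics/s8z.png

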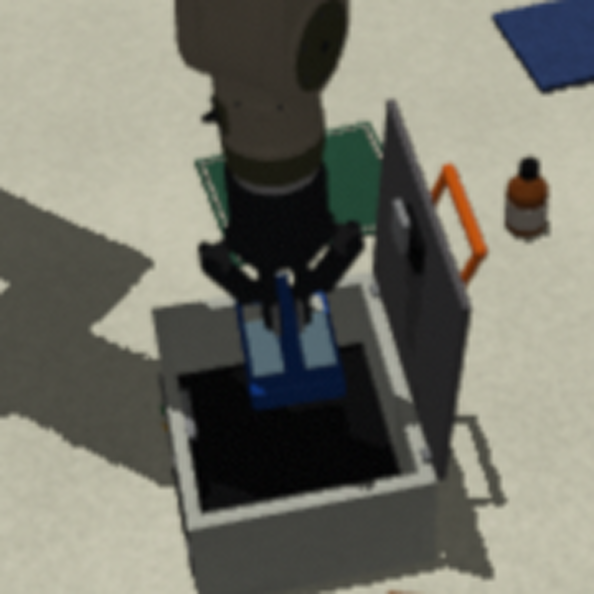

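The cassette hangs level above the rim at (290,350), and the lid is open. Carrying it to the mat.

Call:
servo_tool:
  increments:
    - {"claw": 1, "x": 0, "y": 0.4, "z": 0, "ax": 0, "ay": 0, "az": 0}
    - {"claw": 1, "x": 0, "y": 0.8, "z": 0, "ax": 0, "ay": 0, "az": 0}
    - {"claw": 1, "x": 0, "y": 1, "z": 0, "ax": 0, "ay": 0, "az": 0}
    - {"claw": 1, "x": 0, "y": 1, "z": 0, "ax": 0, "ay": 0, "az": 0}
    - {"claw": 1, "x": 0, "y": 1, "z": 0, "ax": 0, "ay": 0, "az": 0}

```text
clock: 12.6
tcp_pos: [0.5141, -0.1497, 0.2044]
orientation: [-0.002, 0.668, 0.744, -0.0]
wrist_force: [0.2, -0.2, -2.4]
finger_gap: 0.0115
```

Call:
servo_tool:
  increments:
    - {"claw": 1, "x": 0.1, "y": 1, "z": 0, "ax": 0, "ay": 0, "az": 0}
    - {"claw": 1, "x": 0.1, "y": 1, "z": 0, "ax": 0, "ay": 0, "az": 0}
    - {"claw": 1, "x": 0.2, "y": 1, "z": 0, "ax": 0, "ay": 0, "az": 0}
    - {"claw": 1, "x": 0.2, "y": 1, "z": 0, "ax": 0, "ay": 0, "az": 0}
    - {"claw": 1, "x": 0.2, "y": 1, "z": 0, "ax": 0, "ay": 0, "az": 0}

```text
clock: 13.1
tcp_pos: [0.5339, -0.0247, 0.2046]
orientation: [-0.001, 0.668, 0.744, -0.0]
wrist_force: [0.1, 0.3, -3.8]
finger_gap: 0.0116
```

Call:
servo_tool:
  increments:
    - {"claw": 1, "x": 0.2, "y": 1, "z": 0, "ax": 0, "ay": 0, "az": 0}
    - {"claw": 1, "x": 0.1, "y": 1, "z": 0, "ax": 0, "ay": 0, "az": 0}
    - {"claw": 1, "x": 0, "y": 1, "z": 0, "ax": 0, "ay": 0, "az": 0}
    - {"claw": 1, "x": 0, "y": 1, "z": 0, "ax": 0, "ay": 0, "az": 0}
    - {"claw": 1, "x": 0, "y": 0.7, "z": 0, "ax": 0, "ay": 0, "az": 0}

```text
clock: 13.6
tcp_pos: [0.5408, 0.093, 0.2045]
orientation: [-0.001, 0.668, 0.745, -0.001]
wrist_force: [-0.9, 0.0, -2.3]
finger_gap: 0.0116
```

Call:
servo_tool:
  increments:
    - {"claw": 1, "x": 0, "y": 0.6, "z": 0, "ax": 0, "ay": 0, "az": 0}
    - {"claw": 1, "x": 0, "y": 0, "z": -0.5, "ax": 0, "ay": 0, "az": 0}
    - {"claw": 1, "x": 0, "y": 0, "z": -1, "ax": 0, "ay": 0, "az": 0}
    - {"claw": 1, "x": 0, "y": 0, "z": -1, "ax": 0, "ay": 0, "az": 0}
    - {"claw": 1, "x": 0, "y": 0, "z": -0.5, "ax": 0, "ay": 0, "az": 0}

```text
clock: 14.1
tcp_pos: [0.5405, 0.1046, 0.1276]
orientation: [-0.002, 0.668, 0.744, -0.002]
wrist_force: [-0.6, -0.1, -3.0]
finger_gap: 0.0114
```

```bash
python3 - <<'E'
from h import *
s=env.get_state();print(s["tcp_pos"],s["clock"],s["wrist_force"],s["finger_gap"])
im=env.read_camera("side");cv2.imwrite("pics/s9.png",im[:,:,::-1])
z=im[100:280,210:390,::-1];cv2.imwrite("pics/s9z.png",cv2.resize(z,None,fx=3.3,fy=3.3,interpolation=cv2.INTER_CUBIC))
E
```

```text
[0.54054885 0.10464122 0.12758705] 14.1 [-0.60704977 -0.11527241 -3.04184385] 0.011424750714172413
```

View pics/s9z.png

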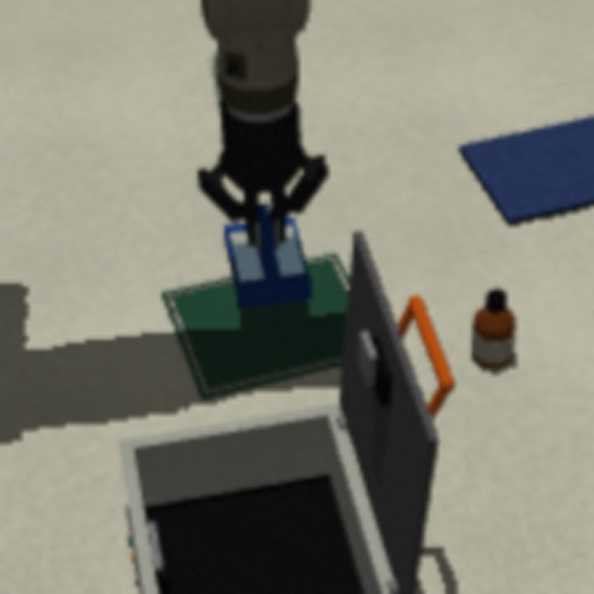

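The cassette hangs over the mat with its base at (270,290) in the zoom. Lowering it gently.

Call:
servo_tool:
  increments:
    - {"claw": 1, "x": 0.1, "y": 0.05, "z": -0.8, "ax": 0, "ay": 0, "az": 0}
    - {"claw": 1, "x": 0, "y": 0, "z": -0.8, "ax": 0, "ay": 0, "az": 0}
    - {"claw": 1, "x": 0, "y": 0, "z": -0.6, "ax": 0, "ay": 0, "az": 0}
    - {"claw": 1, "x": 0, "y": 0, "z": -0.3, "ax": 0, "ay": 0, "az": 0}
    - {"claw": 1, "x": 0, "y": 0, "z": 0, "ax": 0, "ay": 0, "az": 0}

```text
clock: 14.65
tcp_pos: [0.5447, 0.1059, 0.0676]
orientation: [-0.001, 0.669, 0.744, -0.001]
wrist_force: [-0.5, -0.1, -3.0]
finger_gap: 0.0117
```

Call:
servo_tool:
  increments:
    - {"claw": 1, "x": 0, "y": 0, "z": -0.15, "ax": 0, "ay": 0, "az": 0}
    - {"claw": 1, "x": 0, "y": 0, "z": -0.1, "ax": 0, "ay": 0, "az": 0}
    - {"claw": 1, "x": 0, "y": 0, "z": 0, "ax": 0, "ay": 0, "az": 0}

```text
clock: 14.95
tcp_pos: [0.5456, 0.1061, 0.0624]
orientation: [0.0, 0.668, 0.744, 0.0]
wrist_force: [0.1, -0.3, -2.8]
finger_gap: 0.0117
```

Call:
servo_tool:
  increments:
    - {"claw": 1, "x": 0, "y": 0, "z": -0.15, "ax": 0, "ay": 0, "az": 0}
    - {"claw": 1, "x": 0, "y": 0, "z": -0.1, "ax": 0, "ay": 0, "az": 0}
    - {"claw": 1, "x": 0, "y": 0, "z": 0, "ax": 0, "ay": 0, "az": 0}

```text
clock: 15.25
tcp_pos: [0.5451, 0.1062, 0.0554]
orientation: [-0.0, 0.668, 0.744, -0.0]
wrist_force: [0.1, -0.3, -3.0]
finger_gap: 0.0119
```

Call:
servo_tool:
  increments:
    - {"claw": 1, "x": 0, "y": 0, "z": -0.1, "ax": 0, "ay": 0, "az": 0}
    - {"claw": 1, "x": 0, "y": 0, "z": 0, "ax": 0, "ay": 0, "az": 0}

```text
clock: 15.45
tcp_pos: [0.5452, 0.1062, 0.0552]
orientation: [0.0, 0.668, 0.744, 0.0]
wrist_force: [-5.3, 0.2, 10.7]
finger_gap: 0.0116
```

Contact. Releasing, then withdrawing straight up.

Call:
servo_tool:
  increments:
    - {"claw": 0.8, "x": 0, "y": 0, "z": 0, "ax": 0, "ay": 0, "az": 0}
    - {"claw": 0.6, "x": 0, "y": 0, "z": 0, "ax": 0, "ay": 0, "az": 0}
    - {"claw": 0.5, "x": 0, "y": 0, "z": 0.1, "ax": 0, "ay": 0, "az": 0}
    - {"claw": 0.5, "x": 0, "y": 0, "z": 0.4, "ax": 0, "ay": 0, "az": 0}
    - {"claw": 0.5, "x": 0, "y": 0, "z": 0.8, "ax": 0, "ay": 0, "az": 0}

```text
clock: 15.95
tcp_pos: [0.5442, 0.1061, 0.0852]
orientation: [-0.001, 0.668, 0.744, -0.001]
wrist_force: [0.3, 0.1, 0.6]
finger_gap: 0.0429
```

Call:
servo_tool:
  increments:
    - {"claw": 0.5, "x": 0, "y": 0, "z": 1, "ax": 0, "ay": 0, "az": 0}
    - {"claw": 0.5, "x": 0, "y": 0, "z": 1, "ax": 0, "ay": 0, "az": 0}
    - {"claw": 0.5, "x": 0, "y": 0, "z": 1, "ax": 0, "ay": 0, "az": 0}
    - {"claw": 0.5, "x": 0, "y": 0, "z": 1, "ax": 0, "ay": 0, "az": 0}
    - {"claw": 0.5, "x": 0, "y": 0, "z": 1, "ax": 0, "ay": 0, "az": 0}

```text
clock: 16.45
tcp_pos: [0.5454, 0.1062, 0.2127]
orientation: [0.0, 0.668, 0.744, 0.0]
wrist_force: [0.6, 0.0, -0.3]
finger_gap: 0.0426
```

Call:
servo_tool:
  increments:
    - {"claw": 0.5, "x": -0.7, "y": 1, "z": 0, "ax": 0, "ay": 0, "az": 0}
    - {"claw": 0.5, "x": -0.7, "y": 1, "z": 0, "ax": 0, "ay": 0, "az": 0}
    - {"claw": 0.5, "x": -0.7, "y": 1, "z": 0, "ax": 0, "ay": 0, "az": 0}
    - {"claw": 0.5, "x": -0.7, "y": 1, "z": 0, "ax": 0, "ay": 0, "az": 0}
    - {"claw": 0.5, "x": -0.7, "y": 1, "z": 0, "ax": 0, "ay": 0, "az": 0}

```text
clock: 16.95
tcp_pos: [0.4573, 0.232, 0.2117]
orientation: [0.0, 0.668, 0.744, 0.0]
wrist_force: [0.1, -0.4, -0.1]
finger_gap: 0.0425
```

```bash
python3 - <<'E'
from h import *
s=env.get_state();print(s["tcp_pos"],s["clock"],s["wrist_force"],s["finger_gap"])
im=env.read_camera("side");cv2.imwrite("pics/s10.png",im[:,:,::-1])
z=im[130:310,210:390,::-1];cv2.imwrite("pics/s10z.png",cv2.resize(z,None,fx=3.3,fy=3.3,interpolation=cv2.INTER_CUBIC))
im=env.read_camera("top");cv2.imwrite("pics/t10.png",im[:,:,::-1])
z=im[130:280,230:450,::-1];cv2.imwrite("pics/t10z.png",cv2.resize(z,None,fx=3.5,fy=3.5,interpolation=cv2.INTER_CUBIC))
E
```

```text
[0.45726461 0.2320412  0.21167193] 16.95 [ 0.08093063 -0.41611677 -0.14497446] 0.042461472505917995
```

View pics/s10z.png

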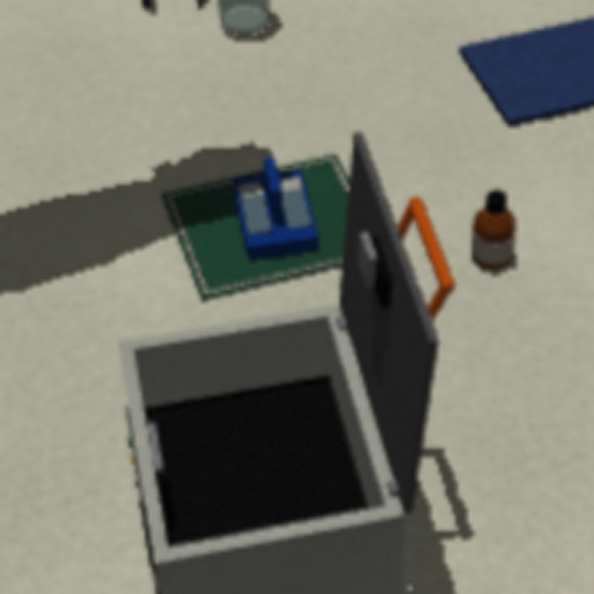

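View pics/t10z.png

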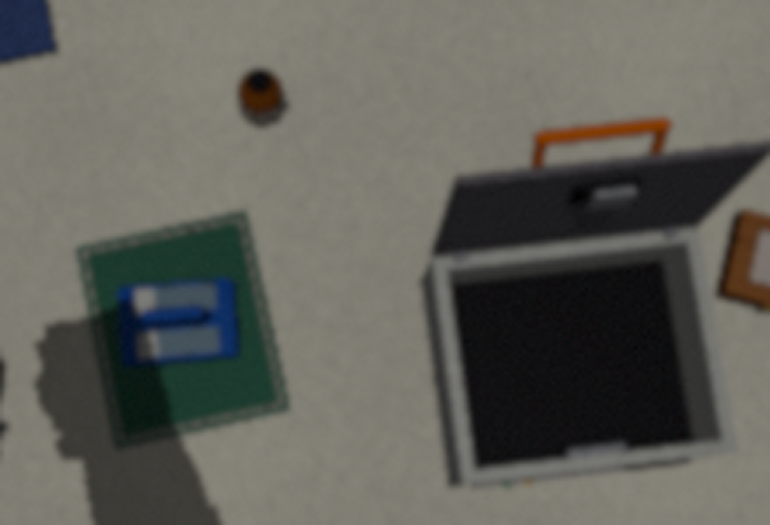

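The side view shows the cassette upright on the mat and the lid open. I'll check the offset from the mat's centre, the paddle and the lid numerically.

```bash
python3 - <<'E'
from h import *
np.set_printoptions(precision=4,suppress=True)
ct,cs=env.calibration("top"),env.calibration("side")
T=lambda a:(a[0]/3.5+230-.36,a[1]/3.5+130-.36)
S=lambda a:(a[0]/3.3+210-.35,a[1]/3.3+130-.35)
M=np.array([onz(ct,T(a),.003) for a in [(78,248),(245,212),(288,407),(118,447)]])
print("mat",M.mean(0),[np.linalg.norm(M[i]-M[(i+1)%4]) for i in range(4)])
C=np.array([onz(ct,T(a),.025) for a in [(118,285),(237,282),(237,357),(127,362)]]);print("cas",C.mean(0),[np.linalg.norm(C[i]-C[(i+1)%4]) for i in range(4)])
Ms=np.array([onz(cs,S(a),.003) for a in [(163,195),(335,155),(205,298)]]);print("mat side centre (diag)",(Ms[1]+Ms[2])/2)
Cs=np.array([onz(cs,S(a),.025) for a in [(235,180),(305,172),(318,237),(247,247)]]);print("cas side",Cs.mean(0))
for a,b in [((537,136),(417,203)),((668,124),(450,285))]: print("bar",two(ct,T(a),cs,S(b)))
for a,b in [((458,178),(358,135)),((770,145),(436,343))]: print("lid top",two(ct,T(a),cs,S(b)))
for th in (1.6,1.65,1.7): print(th,lidpt(th,.18,.036,0),lidpt(th,.2,0,.12), "phi.3",lidpt(th,.1+.0825*np.cos(.545),.016+.0825*np.sin(.545),0))
E
```

```text
mat [0.5424 0.1042 0.003 ] [np.float64(0.16597742682455802), np.float64(0.19489023870286956), np.float64(0.16491655162808258), np.float64(0.19686436971607574)]
cas [0.5448 0.1046 0.025 ] [np.float64(0.1130020507029668), np.float64(0.07162114904943966), np.float64(0.10336113331459505), np.float64(0.07414536086471787)]
mat side centre (diag) [0.5445 0.1041 0.003 ]
cas side [0.5485 0.1028 0.025 ]
bar (array([ 0.6561, -0.1871,  0.2849]), np.float64(0.00014406651056564506))
bar (array([ 0.668 , -0.286 ,  0.2891]), np.float64(0.002315556247234038))
lid top (array([ 0.615 , -0.1244,  0.3074]), np.float64(0.001483824833198242))
lid top (array([ 0.6482, -0.3574,  0.304 ]), np.float64(0.0011082718266277373))
1.6 [ 0.6511 -0.2383  0.2894] [ 0.6005 -0.1239  0.3104] phi.3 [ 0.6734 -0.2354  0.2793]
1.65 [ 0.6599 -0.2372  0.2871] [ 0.6104 -0.1226  0.3099] phi.3 [ 0.6816 -0.2343  0.2759]
1.7 [ 0.6686 -0.236   0.2844] [ 0.6203 -0.1213  0.3088] phi.3 [ 0.6898 -0.2333  0.2721]
```

```bash
python3 -c "
from workcell import env
print(env.get_state()['qvel'].round(4)); print(env.hand_in())"
```

```text
[-0.0506  0.0154  0.0165 -0.0146 -0.0315 -0.0424]
the job is handed in; nothing more can be done
None
```

I finished the job and handed it in at about 17 s of the 67 s allowed; the hand-in reports no verdict.

**What I did:** I gripped the orange bar, lifted the paddle to release the latch, and swung the lid open with it. I let the paddle down before letting go, lifted the cassette out by its fin, and set it on the mat. The wrist force on touchdown was about 11 N.

**Last checks, from the camera images:**
- **Lid:** it stands at about 1.66 rad.
- **Paddle:** it is laid down, with the bar within a few mm of where it should be at 0 rad.
- **Cassette:** it looks upright in both views. Its centre is about 2–4 mm from the mat's centre by the top and side views, well inside the 30 mm limit.
- **Gripper:** it is empty, with the fingers open above the bench and the wrist force close to zero.
- **Bystanders:** the oil bottle, beaker and slide box looked undisturbed in the pictures. I did not re-measure their positions.

**Disagreement:** the top and side views differed by up to about 4 mm on positions, which does not affect the result. No check failed.

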